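# Check the opening of a plate carrier's spring clamp

## Task

Set up the clamp check on the plate carrier: lay the steel straightedge flat on the carrier's deck, flush along the inner side of the fence and roughly centred on it, and let go of it. Then take the clamp arm by its upright finger post, swing it away from the fence against its spring right up to its stop, and finish while still holding it there, with the straightedge still flush, so that the gap can be read. Do not disturb the box and bottles around.

Things in the scene. Friction and masses are not known exactly. Their poses are not given: they have to be found in the camera images.
- carrier: Fixed grey-painted metal plate carrier: flat square deck 180 x 180 mm, 15 mm thick, on the bench. Origin: centre of the underside, z up. The fence runs along its +x edge; the clamp arm's pivot is at x = -50, y = +70 mm. Between arm and fence the deck is clear. At yaw 0 the fence is on the side away from the robot; yaw varies by up to 0.5 rad.
- fence_mid (a point): Middle of the fence's inner face at deck level, carrier x = +60, y = 0, z = 15 mm; axes as the carrier's. The fence is a fixed steel strip, 160 mm long (y), 14 mm wide, standing 8 mm above the deck; its inner face looks to -x.
- pivot (a point): Clamp arm's vertical pivot axis at deck level, carrier x = -50, y = +70 mm. Round coil-wrapped head 34 mm across, top 43 mm above the bench. A stop pin, 9 mm thick, rising 16 mm above the deck, stands at the arm's side at the end of its swing.
- clamp_arm (a joint): Swing, rad; grows clockwise seen from above, away from the fence. 0 = at rest (spring): arm points along the carrier's -y, turned 0.30 rad towards +x. 0.90 = at the stop: along -y, turned 0.60 rad towards -x. Flat steel bar 14 mm wide, 10 thick, top 27 mm above the bench. Push needed at the post: about 1.6 N at rest, 5.2 N at the stop; it springs back if let go.
- post_mid (a point): Point on the axis of the finger post, 51 mm above the bench, where it may be pinched. The post is an upright round steel pin on the free end of the clamp arm, 100 mm from the pivot axis, 12 mm in diameter (20 mm across in the lowest 4 mm), from 27 to 68 mm above the bench. Turns with the arm; x axis points outward along the arm.
- rule_grip (a point): Loose steel straightedge, 0.32 kg: blade 150 (own y) x 30 (x) x 8 mm, with a black grip block on its middle, 24 (x) x 20 (y) mm, top 46 mm above the blade's underside. Same either way round. This point: in the block, 30 mm above the underside. Starts flat on the bench left or right of the carrier, length along world x within 0.4 rad. Flush: at carrier x = +45, z = 45 mm.
- tip_box: Bystander: closed pipette-tip box 78 x 113 x 68 mm, on the other side of the carrier from the straightedge. Origin: centre of the underside.
- stain_bottle: Bystander: small brown bottle, 48 mm in diameter, 100 mm tall, beyond the carrier on the left. Origin: centre of the underside.
- jar: Bystander: white jar, 56 mm in diameter, 65 mm tall, beyond the carrier on the right. Origin: centre of the underside.

How it is judged:
By the outcome, as a careful person would: the job done as asked, in the order asked, and still so for the second after the job is handed in, while the arm keeps its last pose, push and grip.
It also fails if it takes over 56 s, if anything falls off the work surface, if the arm or the gripper's body presses on something with over 40 N, if the wrist force passes 120 N, or if a joint passes its speed limit or range.

## Robot

A 6-joint arm with a two-finger parallel gripper is mounted at the origin on the work surface. World frame = base frame: x ahead of the robot, y to its left, z up, the work surface at z = 0. Lengths are in m, angles in degrees, forces in N, time in s.
With the tool pointing down it reaches from about 0.4 to 0.825 m from the base axis. Payload 7 kg.
Tool frame: the origin (TCP) lies midway between the tips of the shut fingers; the grasp point (between the pads) lies 19 mm behind it; z points along the fingers, y is the line along which they close (so a half turn about z gives the same grasp; the last joint's range is limited). The gripper opens to 88 mm and grips with 3 to 60 N. Pads are 19 mm wide; open, the fingers measure 130 mm over their backs; the gripper's body (78 mm by 193 mm) begins 47 mm behind the grasp point.
Start: joints at [92.08, 20.546, 0.682, 0, -70.136, -16.507], TCP at [0.168, 0.654, 0.227] pointing down, gripper open.
Joint ranges: [-176.03, 176.03], [-82.01, 121.73], [-58.28, 71.71], [-173.87, 95.51], [-174.79, -0.11], [-173.66, 173.66]. Speed limits (degrees/s): [136.94, 136.94, 172.46, 180, 180, 180].

## Interface

Orientations are given as [roll, pitch, yaw] about the fixed x, y, z axes, in that order (R = Rz(yaw) Ry(pitch) Rx(roll)).
In Python, from plant import r gives the robot as it stands. The module is installed in compiled form; this text tells all that it offers.
- The arm moves only by the tool play_rows, never from a script. Its argument "rows" is a list of rows, each an object with "slide": the shift along the tool's x, y, z as a fraction of full scale, a list of three; "delta_rot": the turn, a rotation vector about the tool's x, y, z as a fraction of full scale, a list of three; "fingers": the opening, from -1 (shut) to 1 (fully open). In form: [{"slide": [x, y, z], "delta_rot": [rx, ry, rz], "fingers": fingers}, ...]. A call has 1 to 8 rows; each row shifts and turns the commanded pose from where the row before left it, along the tool's axes as they then stand; what a row does not reach is not made up. Full scale, the value 1, is 0.15 m for a shift and 0.08 rad for a turn. A row lasts 1/8 s, in which the tool goes at most 62.5 mm and 10.7 degrees, less where a joint would pass 70% of its speed; a pose out of reach is approached as far as the arm can. A call with a number of a shift or a turn outside -1 to 1 is refused whole. A call with a gripper value outside its range is refused whole. The fingers move at their own pace and stop on an object; "squeeze" is the grip in N (left out, the last holds). Time passes only in rows, so rows that do not move let the fingers close. It gives the time, the measured TCP pose, the force, the opening and the grip force at its end, in the units of the state.
- r.get_state(): the state, without advancing time (a new reading comes with each control period).
- r.capture(name): name is "side" or "top"; returns a dict with "image" (420x560x3 uint8, blue, green, red), "fx", "fy", "cx", "cy" (pixels), "R" (3x3) and "t" (3): a world point X has camera coordinates R X + t. Camera axes: x right, y down, z forward; pixel columns grow to the right and rows downward; lengths in m; the calibration is good to about 2 mm. A picture is of the moment at which its call begins. There is no depth.
- r.close_job(): hands the job in; it is judged then, once.
The state is a dict: "time_s": time; "joints": joint angles; "qd": joint speeds; "joint_torque": joint torques, N m; "tcp_pos": TCP position; "eef_rot": TCP orientation; "contact_force": force on the tool from outside, world axes, zero at the start; "moment": the same for the moment, N m; "gripper_width": finger opening in m; "gripper_force": force on a finger pad.
Only numpy, scipy, OpenCV 4.12 (cv2) and the standard library are available. Lean on these libraries where they do the work, as an engineer would, in place of code of your own. Each camera call takes 0.05 s, during which the arm holds its last target. There are 200 camera calls.

## Working session

There is one attempt and no reset: what is moved stays moved. The work goes in short steps, Python scripts to look and compute and a tool call to move; the robot and the scene stay as the last step left them, time stands still between calls to the robot, and variables do not carry over. Pictures are saved under pics/ and viewed, at most 10 in all, crops included, and the job is handed in when it is done.

Besides the shell and the picture viewer there is one more tool, called after ">>>" as a command line: name --argument value ..., lists and objects as JSON in quotes. play_rows: Moves the arm, as the interface text tells. Shift numbers are shares of 0.15 m and turn numbers shares of 0.08 rad, none past 1 either way. Its arguments: {"type":"object","properties":{"rows":{"type":"array"},"squeeze":{"type":"number"}},"required":["rows"]}

```bash
mkdir -p pics
cat > h.py <<'E'
from plant import r
import cv2, numpy as np
def ray(c,u,v,z):
    R=np.array(c["R"]);t=np.array(c["t"])
    d=R.T@np.array([(u-c["cx"])/c["fx"],(v-c["cy"])/c["fy"],1]);o=-R.T@t
    return o+d*(z-o[2])/d[2]
def proj(c,X):
    p=np.array(c["R"])@np.array(X)+np.array(c["t"]);return p[0]/p[2]*c["fx"]+c["cx"],p[1]/p[2]*c["fy"]+c["cy"]
E
python3 - <<'E'
from h import *
for n in("top","side"):
    c=r.capture(n);cv2.imwrite(f"pics/{n}0.png",c["image"]);print(n,c["fx"],c["cx"],c["cy"],np.round(-np.array(c["R"]).T@c["t"],3),np.round(c["R"],2).tolist())
print(r.get_state())
E
```

```text
top 439.9667490288542 281.67062189714676 204.4631788993542 [0.446 0.009 0.981] [[0.02, -1.0, 0.03], [-0.99, -0.03, -0.17], [0.17, -0.02, -0.99]]
side 410.5784546851499 276.5105268733514 211.6353991290066 [0.566 0.69  0.534] [[-1.0, -0.03, 0.02], [-0.03, 0.57, -0.82], [0.02, -0.82, -0.57]]
{'time_s': 0.1, 'joints': array([ 9.20788055e+01,  2.05837853e+01,  6.38977036e-01, -1.88031193e-02,
       -7.01356526e+01, -1.65058750e+01]), 'qd': array([ 0.08546009, -0.09143843,  0.14595559,  0.14479018,  0.01941902,
        0.03901418]), 'joint_torque': array([-1.83755961e-03, -5.84161019e+01,  2.93753028e+01,  7.01552957e+00,
        1.00952139e-02, -4.80726499e-05]), 'tcp_pos': array([0.16809691, 0.65327773, 0.2257527 ]), 'eef_rot': array([ 1.79917832e+02, -5.91333359e-03, -1.44334669e+01]), 'contact_force': array([-0.33314044, -0.0257858 , -0.07288492]), 'moment': array([-0.00905452,  0.02850039,  0.00831081]), 'gripper_force': 0.0, 'gripper_width': 0.0877630440384333}
```

View pics/top0.png

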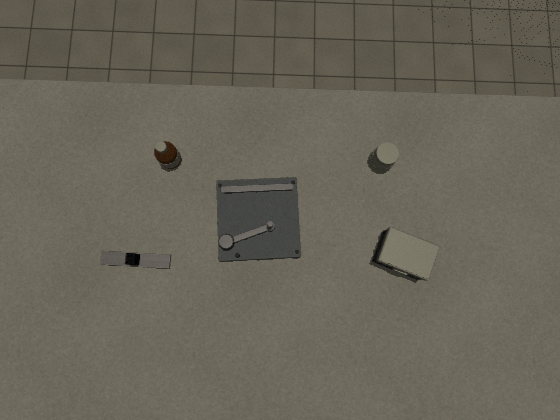

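View pics/side0.png

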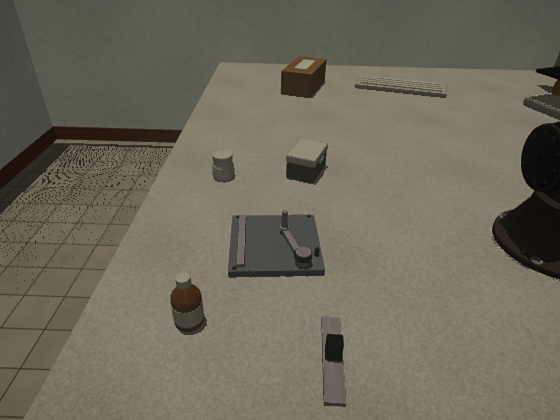

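The top view shows the carrier around (259,220) and the fence on its far edge, with its row falling from about 189 to 186. The clamp head is at (226,242) and the post at (270,226). The straightedge is on the left at (135,260), with its block at (132,259). It lies along world y, not x as the text says. The side view agrees: block at (334,347), post at (285,218), head at (303,256).

Run:
```python
from h import *
c=r.capture("top");im=c["image"];s=r.capture("side");g=cv2.cvtColor(im,cv2.COLOR_BGR2GRAY)
big=lambda a,x,y,w,h,k:cv2.resize(a[y:y+h,x:x+w],None,fx=k,fy=k,interpolation=cv2.INTER_CUBIC)
a=np.clip(big(im,210,165,100,105,5).astype(float)*1.6,0,255);b=np.clip(big(im,95,235,80,50,3).astype(float)*1.6,0,255)
out=np.zeros((525,740,3));out[:,:500]=a;out[:150,500:]=b
q=np.clip(big(s["image"],310,310,48,100,3).astype(float)*1.6,0,255);out[160:460,510:654]=q
cv2.imwrite("pics/crop.png",out)
hsv=cv2.cvtColor(im,cv2.COLOR_BGR2HSV)
for (u,v) in [(135,300),(115,258),(132,259),(255,187),(240,210),(250,233),(228,225)]: print((u,v),im[v,u],hsv[v,u])
```

```text
(135, 300) [ 92 105 108] [ 24  38 108]
(115, 258) [86 90 95] [13 24 95]
(132, 259) [19 17 19] [150  27  19]
(255, 187) [ 99 105 111] [ 15  28 111]
(240, 210) [68 71 71] [30 11 71]
(250, 233) [101 106 109] [ 19  19 109]
(228, 225) [70 70 68] [90  7 70][ WARN:0@1.075] global loadsave.cpp:1063 imwrite_ Unsupported depth image for selected encoder is fallbacked to CV_8U.
```

View pics/crop.png

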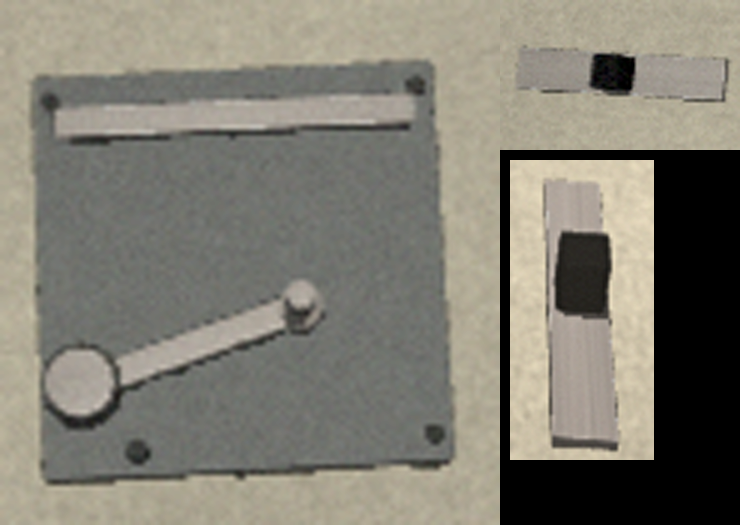

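The enlarged crop shows the deck corners clearly at top pixels (217,180), (297,177), (300,257), (219,261). It also shows the fence, the head at (226,241), the post top at (270,225), and the blade with its block from both views. Next I'll measure with masks.

```bash
cat > m.py <<'E'
from h import *
def big(n,k=4):
    c=r.capture(n);c["big"]=cv2.resize(c["image"],None,fx=k,fy=k,interpolation=cv2.INTER_LINEAR);return c
def pix(p,k=4): return (np.array(p,float)+.5)/k-.5
def cont(mask,box,k=4):
    u0,v0,u1,v1=[int(x*k) for x in box];m=np.zeros_like(mask);m[v0:v1,u0:u1]=mask[v0:v1,u0:u1]
    cs,_=cv2.findContours(m,cv2.RETR_EXTERNAL,cv2.CHAIN_APPROX_NONE);return pix(max(cs,key=cv2.contourArea)[:,0],k)
def rect(c,P,z):
    W=np.float32([ray(c,u,v,z)[:2] for u,v in P]);return cv2.minAreaRect(W*1000)
def masks(c):
    b=cv2.bilateralFilter(c["big"],9,30,7).astype(float)
    return dict(nb=((b[...,0]/b[...,2]>.885)|(b.max(2)<60)).astype(np.uint8)*255,dark=(b.max(2)<45).astype(np.uint8)*255,
      bright=(b.max(2)>88).astype(np.uint8)*255)
E
python3 - <<'E'
from m import *
c=big("top");M=masks(c)
op=lambda m:cv2.morphologyEx(m,cv2.MORPH_OPEN,np.ones((9,9)))
pr=lambda n,x:print(n,[np.round(q,1) for q in x])
pr("deck",rect(c,cont(op(M["nb"]),(205,165,315,275)),.015))
pr("fence",rect(c,cont(M["bright"],(219,180,296,196)),.023))
pr("head",rect(c,cont(M["bright"],(219,232,233.5,250)),.043))
pr("blade",rect(c,cont(op(M["nb"]),(95,240,178,280)),.008))
pr("block",rect(c,cont(M["dark"],(120,248,146,272)),.046))
pr("posttop",[ray(c,270,225.4,.068)*1000])
s=big("side");S=masks(s)
pr("sblade",rect(s,cont(op(S["nb"]),(312,310,352,410)),.008))
sb=cont(S["dark"],(318,325,350,370));print(sb.min(0),sb.max(0))
pr("sdeck",rect(s,cont(op(S["nb"]),(222,206,330,280)),.015))
E
```

```text
deck [array([580.6,  36.9]), array([182.3, 181.1]), np.float64(4.2)]
fence [array([648.7,  41.3]), array([ 13.7, 158.9]), np.float64(4.3)]
head [array([526.4, 103.2]), array([26. , 28.1]), np.float64(1.4)]
blade [array([484.7, 300.7]), array([150.2,  30.2]), np.float64(88.2)]
block [array([483.5, 295.7]), array([29.6, 26.4]), np.float64(86.1)]
posttop [array([559. ,   9.6,  68. ])]
sblade [array([481.7, 286.6]), array([52.7, 27.9]), np.float64(83.1)]
[324.875 333.875] [342.875 361.375]
sdeck [array([581.8,  42.2]), array([179.8, 199.9]), np.float64(4.3)]
```

```bash
cat > go.py <<'E'
from h import *
from scipy.spatial.transform import Rotation as Ro
def go(target,psi):
    s=r.get_state();R=Ro.from_euler("xyz",s["eef_rot"],degrees=True);T=Ro.from_euler("xyz",[180,0,psi],degrees=True)
    d=np.array(target)-s["tcp_pos"]
    print("t",round(s["time_s"],2),"tcp",np.round(s["tcp_pos"]*1000,1),np.round(s["eef_rot"],2),"F",np.round(s["contact_force"],1),"w",round(s["gripper_width"]*1000,1),"g",round(s["gripper_force"],1))
    print("rot units",np.round((R.inv()*T).as_rotvec()/.08,2),"slide units after rot",np.round(T.inv().apply(d)/.15,3),"mm",np.round(d*1000,1))
E
python3 -c "
from go import *
go([.4847,.3007,.08],-1.8)"
```

```text
t 0.3 tcp [168.2 653.5 226.2] [ 1.7997e+02 -1.0000e-02 -1.4430e+01] F [0.1 0.  0.6] w 87.5 g 0.0
rot units [ 0.01 -0.   -2.75] slide units after rot [2.183 2.285 0.975] mm [ 316.5 -352.8 -146.2]
```

>>> play_rows --rows '[{"slide":[0,0,0],"delta_rot":[0,0,-0.92],"fingers":0.2},{"slide":[0,0,0],"delta_rot":[0,0,-0.92],"fingers":0.2},{"slide":[0,0,0],"delta_rot":[0,0,-0.92],"fingers":0.2},{"slide":[0.24,0.25,0],"delta_rot":[0,0,0],"fingers":0.2},{"slide":[0.24,0.25,0],"delta_rot":[0,0,0],"fingers":0.2},{"slide":[0.24,0.25,0],"delta_rot":[0,0,0],"fingers":0.2},{"slide":[0.24,0.25,0],"delta_rot":[0,0,0],"fingers":0.2},{"slide":[0.24,0.25,0],"delta_rot":[0,0,0],"fingers":0.2}]' --squeeze 35

```text
time_s: 1.3
tcp_pos: [0.3432, 0.4594, 0.2268]
eef_rot: [-180.0, -0.0, -1.8]
contact_force: [0.6, 0.6, 0.4]
gripper_width: 0.0523
gripper_force: 0.0
```

>>> play_rows --rows '[{"slide":[0.24,0.25,0],"delta_rot":[0,0,0],"fingers":0.2},{"slide":[0.24,0.25,0],"delta_rot":[0,0,0],"fingers":0.2},{"slide":[0.24,0.25,0],"delta_rot":[0,0,0],"fingers":0.2},{"slide":[0.24,0.25,0],"delta_rot":[0,0,0],"fingers":0.2},{"slide":[0,0,0],"delta_rot":[0,0,0],"fingers":0.2},{"slide":[0,0,0],"delta_rot":[0,0,0],"fingers":0.2}]'

```text
time_s: 2.05
tcp_pos: [0.4816, 0.3061, 0.2265]
eef_rot: [-180.0, 0.0, -1.8]
contact_force: [0.2, 0.1, 0.1]
gripper_width: 0.0527
gripper_force: 0.0
```

```bash
python3 -c "
from go import *
go([.4847,.3007,.012],-1.8)"
```

```text
t 2.05 tcp [481.6 306.1 226.5] [-1.80e+02  1.00e-02 -1.84e+00] F [0.2 0.1 0.1] w 52.7 g 0.0
rot units [-0.    0.   -0.01] slide units after rot [0.021 0.035 1.43 ] mm [   3.1   -5.4 -214.5]
```

>>> play_rows --rows '[{"slide":[0.02,0.035,0.3],"delta_rot":[0,0,0],"fingers":0.2},{"slide":[0,0,0.3],"delta_rot":[0,0,0],"fingers":0.2},{"slide":[0,0,0.3],"delta_rot":[0,0,0],"fingers":0.2},{"slide":[0,0,0.25],"delta_rot":[0,0,0],"fingers":0.2},{"slide":[0,0,0.16],"delta_rot":[0,0,0],"fingers":0.2},{"slide":[0,0,0.12],"delta_rot":[0,0,0],"fingers":0.2},{"slide":[0,0,0],"delta_rot":[0,0,0],"fingers":0.2}]'

```text
time_s: 2.92
tcp_pos: [0.4831, 0.3012, 0.0108]
eef_rot: [179.9, 0.1, -1.7]
contact_force: [-0.2, -0.2, 0.1]
gripper_width: 0.0525
gripper_force: 0.0
```

>>> play_rows --rows '[{"slide":[0,0,0],"delta_rot":[0,0,0],"fingers":-1},{"slide":[0,0,0],"delta_rot":[0,0,0],"fingers":-1},{"slide":[0,0,0],"delta_rot":[0,0,0],"fingers":-1},{"slide":[0,0,0],"delta_rot":[0,0,0],"fingers":-1},{"slide":[0,0,0],"delta_rot":[0,0,0],"fingers":-1}]'

```text
time_s: 3.55
tcp_pos: [0.4848, 0.3014, 0.0127]
eef_rot: [-179.9, -0.0, -1.8]
contact_force: [-1.7, 0.5, 5.0]
gripper_width: 0.0198
gripper_force: 35.0
```

```bash
python3 -c "
from m import *
from go import *
go([.4847,.3007,.012],-1.8)
c=r.capture('top');s=r.capture('side')
A=cv2.resize(c['image'][210:310,85:185],(500,500));B=cv2.resize(s['image'][280:420,290:390],(290,500))
cv2.imwrite('pics/g1.png',cv2.convertScaleAbs(np.hstack([A,B]),alpha=1.5))"
```

```text
t 3.55 tcp [484.8 301.4  12.7] [-1.7995e+02 -4.0000e-02 -1.7700e+00] F [-1.7  0.5  5. ] w 19.8 g 35.0
rot units [-0.01 -0.01  0.01] slide units after rot [-0.     0.005  0.004] mm [-0.1 -0.7 -0.7]
```

View pics/g1.png

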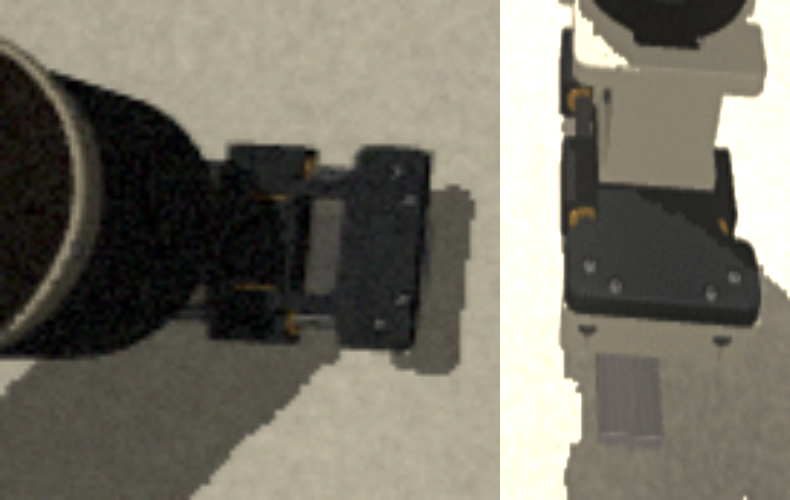

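The block is held: width 19.8 mm, force 35 N. The crop shows the gripper over the blade, which is still straight. Next I'll lift, turn and carry it.

>>> play_rows --rows '[{"slide":[0,0,-0.12],"delta_rot":[0,0,0],"fingers":-1},{"slide":[0,0,-0.2],"delta_rot":[0,0,0],"fingers":-1},{"slide":[0,0,-0.25],"delta_rot":[0,0,0],"fingers":-1},{"slide":[0,0,-0.15],"delta_rot":[0,0,0],"fingers":-1},{"slide":[0,0,0],"delta_rot":[0,0,-0.66],"fingers":-1},{"slide":[0,0,0],"delta_rot":[0,0,-0.66],"fingers":-1},{"slide":[0,0,0],"delta_rot":[0,0,0],"fingers":-1},{"slide":[0,0,0],"delta_rot":[0,0,0],"fingers":-1}]'

```text
time_s: 4.65
tcp_pos: [0.4842, 0.3007, 0.1196]
eef_rot: [180.0, 0.0, 4.2]
contact_force: [0.3, 0.3, -2.6]
gripper_width: 0.0201
gripper_force: 35.0
```

```bash
python3 -c "
from go import *
go([.6176,.0398,.06],4.25)"
```

```text
t 4.65 tcp [484.2 300.7 119.6] [1.7996e+02 4.0000e-02 4.2000e+00] F [ 0.3  0.3 -2.6] w 20.1 g 35.0
rot units [ 0.01  0.01 -0.01] slide units after rot [0.758 1.8   0.397] mm [ 133.4 -260.9  -59.6]
```

>>> play_rows --rows '[{"slide":[0.12,0.3,0],"delta_rot":[0,0,0],"fingers":-1},{"slide":[0.13,0.3,0],"delta_rot":[0,0,0],"fingers":-1},{"slide":[0.13,0.3,0],"delta_rot":[0,0,0],"fingers":-1},{"slide":[0.13,0.3,0],"delta_rot":[0,0,0],"fingers":-1},{"slide":[0.13,0.3,0],"delta_rot":[0,0,0],"fingers":-1},{"slide":[0.12,0.3,0],"delta_rot":[0,0,0],"fingers":-1},{"slide":[0,0,0.2],"delta_rot":[0,0,0],"fingers":-1},{"slide":[0,0,0.2],"delta_rot":[0,0,0],"fingers":-1}]'

```text
time_s: 5.65
tcp_pos: [0.6184, 0.0392, 0.0592]
eef_rot: [-180.0, -0.0, 4.1]
contact_force: [-0.5, 0.6, -3.0]
gripper_width: 0.0197
gripper_force: 35.0
```

>>> play_rows --rows '[{"slide":[0,0,0],"delta_rot":[0,0,0],"fingers":-1},{"slide":[0,0,0],"delta_rot":[0,0,0],"fingers":-1}]'

```text
time_s: 5.9
tcp_pos: [0.6189, 0.0404, 0.0609]
eef_rot: [180.0, -0.0, 4.3]
contact_force: [-0.3, -0.8, -2.2]
gripper_width: 0.0198
gripper_force: 35.0
```

```bash
python3 -c "
from m import *
from go import *
go([.6176,.0398,.028],4.25)
c=r.capture('top');s=r.capture('side')
A=cv2.resize(c['image'][165:265,210:310],(400,400));B=cv2.resize(s['image'][190:290,215:315],(400,400))
cv2.imwrite('pics/g2.png',cv2.convertScaleAbs(np.hstack([A,B]),alpha=1.5))"
```

```text
t 5.9 tcp [618.9  40.4  60.9] [ 1.7999e+02 -5.0000e-02  4.2900e+00] F [-0.3 -0.8 -2.2] w 19.8 g 35.0
rot units [ 0.   -0.01  0.01] slide units after rot [-0.009  0.004  0.22 ] mm [ -1.3  -0.6 -32.9]
```

View pics/g2.png

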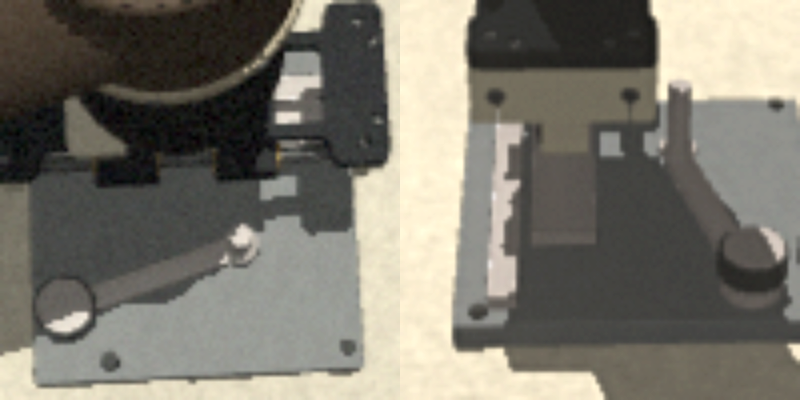

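The crop shows the blade above the deck, inside and parallel to the fence, and clear of the clamp arm and post. I'll lower it until it touches.

>>> play_rows --rows '[{"slide":[-0.01,0,0.1],"delta_rot":[0,0,0],"fingers":-1},{"slide":[0,0,0.06],"delta_rot":[0,0,0],"fingers":-1},{"slide":[0,0,0.04],"delta_rot":[0,0,0],"fingers":-1},{"slide":[0,0,0],"delta_rot":[0,0,0],"fingers":-1},{"slide":[0,0,0],"delta_rot":[0,0,0],"fingers":-1}]'

```text
time_s: 6.62
tcp_pos: [0.6169, 0.0401, 0.0302]
eef_rot: [180.0, -0.0, 4.3]
contact_force: [0.7, 0.2, -2.5]
gripper_width: 0.0199
gripper_force: 35.0
```

>>> play_rows --rows '[{"slide":[0,0,0.01],"delta_rot":[0,0,0],"fingers":-1},{"slide":[0,0,0],"delta_rot":[0,0,0],"fingers":-1},{"slide":[0,0,0],"delta_rot":[0,0,0],"fingers":-1}]'

```text
time_s: 7.0
tcp_pos: [0.6168, 0.0401, 0.0287]
eef_rot: [-180.0, -0.0, 4.3]
contact_force: [-0.1, 0.8, -2.7]
gripper_width: 0.0196
gripper_force: 35.0
```

>>> play_rows --rows '[{"slide":[0,0,0.006],"delta_rot":[0,0,0],"fingers":-1},{"slide":[0,0,0],"delta_rot":[0,0,0],"fingers":-1},{"slide":[0,0,0],"delta_rot":[0,0,0],"fingers":-1}]'

```text
time_s: 7.38
tcp_pos: [0.6168, 0.0401, 0.0277]
eef_rot: [-180.0, -0.0, 4.3]
contact_force: [0.8, 1.3, -2.1]
gripper_width: 0.0201
gripper_force: 35.0
```

>>> play_rows --rows '[{"slide":[0,0,0.005],"delta_rot":[0,0,0],"fingers":-1},{"slide":[0,0,0],"delta_rot":[0,0,0],"fingers":-1},{"slide":[0,0,0],"delta_rot":[0,0,0],"fingers":-1}]'

```text
time_s: 7.75
tcp_pos: [0.6168, 0.0401, 0.0277]
eef_rot: [180.0, -0.0, 4.3]
contact_force: [-3.1, 0.9, 4.8]
gripper_width: 0.02
gripper_force: 35.0
```

>>> play_rows --rows '[{"slide":[0.035,0,0],"delta_rot":[0,0,0],"fingers":-1},{"slide":[0,0,0],"delta_rot":[0,0,0],"fingers":-1},{"slide":[0,0,0],"delta_rot":[0,0,0],"fingers":-1}]'

```text
time_s: 8.12
tcp_pos: [0.622, 0.0403, 0.0276]
eef_rot: [180.0, -0.0, 4.3]
contact_force: [-2.9, -0.7, 5.9]
gripper_width: 0.0196
gripper_force: 35.0
```

>>> play_rows --rows '[{"slide":[0.02,0,0],"delta_rot":[0,0,0],"fingers":-1},{"slide":[0,0,0],"delta_rot":[0,0,0],"fingers":-1},{"slide":[0,0,0],"delta_rot":[0,0,0],"fingers":-1}]'

```text
time_s: 8.5
tcp_pos: [0.6246, 0.0404, 0.0277]
eef_rot: [180.0, 0.0, 4.3]
contact_force: [-3.6, -1.3, 7.1]
gripper_width: 0.0197
gripper_force: 35.0
```

>>> play_rows --rows '[{"slide":[0.008,0,0],"delta_rot":[0,0,0],"fingers":-1},{"slide":[0,0,0],"delta_rot":[0,0,0],"fingers":-1},{"slide":[0,0,0],"delta_rot":[0,0,0],"fingers":-1}]'

```text
time_s: 8.88
tcp_pos: [0.6255, 0.0405, 0.0277]
eef_rot: [180.0, 0.1, 4.3]
contact_force: [-5.2, -0.7, 8.2]
gripper_width: 0.0195
gripper_force: 35.0
```

>>> play_rows --rows '[{"slide":[0.008,0,0],"delta_rot":[0,0,0],"fingers":-1},{"slide":[0,0,0],"delta_rot":[0,0,0],"fingers":-1},{"slide":[0,0,0],"delta_rot":[0,0,0],"fingers":-1}]'

```text
time_s: 9.25
tcp_pos: [0.6262, 0.0405, 0.0277]
eef_rot: [180.0, 0.1, 4.3]
contact_force: [-6.0, 0.6, 10.1]
gripper_width: 0.0199
gripper_force: 35.0
```

>>> play_rows --rows '[{"slide":[0.006,0,0],"delta_rot":[0,0,0],"fingers":-1},{"slide":[0,0,0],"delta_rot":[0,0,0],"fingers":-1},{"slide":[0,0,0],"delta_rot":[0,0,0],"fingers":-1}]'

```text
time_s: 9.62
tcp_pos: [0.6262, 0.0405, 0.0277]
eef_rot: [180.0, 0.2, 4.3]
contact_force: [-9.5, 1.3, 13.0]
gripper_width: 0.0199
gripper_force: 35.0
```

```bash
python3 -c "
from go import *
go([.6266,.0398,.028],4.25);print(r.get_state()['moment'])"
```

```text
t 9.62 tcp [626.2  40.5  27.7] [179.97   0.18   4.27] F [-9.5  1.3 13. ] w 19.9 g 35.0
rot units [0.01 0.04 0.  ] slide units after rot [ 0.002  0.005 -0.002] mm [ 0.4 -0.7  0.3]
[ 0.40050054  3.74779711 -0.00936243]
```

The x travel stopped at 626.2 mm and the force rose, so the blade is against the fence. I'll release it, lift, and look.

>>> play_rows --rows '[{"slide":[0,0,-0.01],"delta_rot":[0,0,0],"fingers":-1},{"slide":[0,0,0],"delta_rot":[0,0,0],"fingers":-1},{"slide":[0,0,0],"delta_rot":[0,0,0],"fingers":-1},{"slide":[-0.004,0,0],"delta_rot":[0,0,0],"fingers":-1}]' --squeeze 4

```text
time_s: 10.12
tcp_pos: [0.6277, 0.0407, 0.0283]
eef_rot: [180.0, 0.0, 4.3]
contact_force: [-2.3, -2.8, -1.5]
gripper_width: 0.0203
gripper_force: 4.0
```

>>> play_rows --rows '[{"slide":[0,0,0],"delta_rot":[0,0,0],"fingers":0},{"slide":[0,0,0],"delta_rot":[0,0,0],"fingers":0},{"slide":[0,0,0],"delta_rot":[0,0,0],"fingers":0},{"slide":[0,0,-0.1],"delta_rot":[0,0,0],"fingers":0},{"slide":[0,0,-0.3],"delta_rot":[0,0,0],"fingers":0},{"slide":[-0.4,0,0],"delta_rot":[0,0,0],"fingers":0},{"slide":[-0.4,0,-0.1],"delta_rot":[0,0,0],"fingers":0},{"slide":[-0.2,0,0],"delta_rot":[0,0,0],"fingers":0}]'

```text
time_s: 11.12
tcp_pos: [0.4763, 0.0295, 0.1054]
eef_rot: [-179.9, -0.1, 4.3]
contact_force: [0.6, 0.3, 0.9]
gripper_width: 0.044
gripper_force: 0.0
```

```bash
python3 -c "
from m import *
from go import *
go([.6,.0398,.028],4.25)
c=r.capture('top');s=r.capture('side')
A=cv2.resize(c['image'][170:230,210:305],(790,500));B=cv2.resize(s['image'][205:285,220:280],(300,400))
cv2.imwrite('pics/g3.png',cv2.convertScaleAbs(A,alpha=1.5));cv2.imwrite('pics/g3s.png',cv2.convertScaleAbs(B,alpha=1.5))"
```

```text
t 11.12 tcp [476.3  29.5 105.4] [-1.7994e+02 -1.5000e-01  4.2900e+00] F [0.6 0.3 0.9] w 44.0 g 0.0
rot units [-0.01 -0.03  0.01] slide units after rot [ 0.827 -0.007  0.516] mm [123.7  10.3 -77.4]
```

View pics/g3.png

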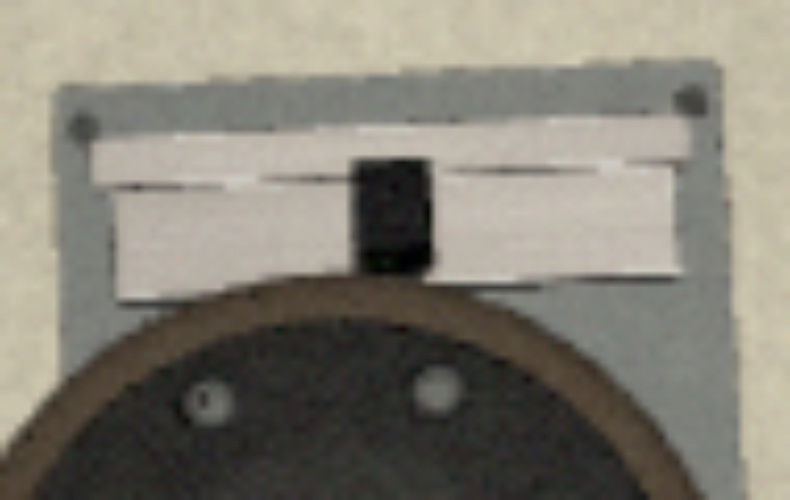

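Top view: the blade sits along the fence's inner side. Blade ends are at crop x 117 and 682, fence ends at 90 and 690, so it is about 2.5 mm off centre, which is fine. The seam looks closed. I'll give it a gentle centre nudge with shut fingers to make sure it is flush.

```bash
python3 -c "
from m import *
from go import *
go([.5946,.0385,.027],4.25)
B=cv2.imread('pics/g3s.png');cv2.imwrite('pics/g3b.png',B)"
```

```text
t 11.22 tcp [475.7  29.4 105.1] [-1.7993e+02 -9.0000e-02  4.3000e+00] F [0.8 0.2 0. ] w 43.9 g 0.0
rot units [-0.01 -0.02  0.01] slide units after rot [ 0.795 -0.002  0.52 ] mm [118.9   9.1 -78.1]
```

View pics/g3b.png

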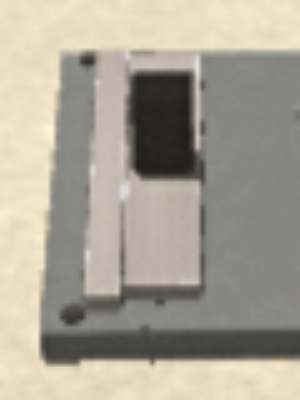

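>>> play_rows --rows '[{"slide":[0.38,-0.005,0],"delta_rot":[0,0,0],"fingers":-1},{"slide":[0.38,0,0],"delta_rot":[0,0,0],"fingers":-1},{"slide":[0,0,0],"delta_rot":[0,0,0],"fingers":-1},{"slide":[0,0,0.2],"delta_rot":[0,0,0],"fingers":-1},{"slide":[0,0,0.2],"delta_rot":[0,0,0],"fingers":-1},{"slide":[0,0,0.1],"delta_rot":[0,0,0],"fingers":-1},{"slide":[0,0,0],"delta_rot":[0,0,0],"fingers":-1},{"slide":[0,0,0],"delta_rot":[0,0,0],"fingers":-1}]'

```text
time_s: 12.22
tcp_pos: [0.5925, 0.0393, 0.0296]
eef_rot: [-180.0, -0.1, 4.3]
contact_force: [-0.1, -0.7, 0.2]
gripper_width: 0.0007
gripper_force: 0.0
```

```bash
python3 -c "
from go import *
go([.6032,.0385,.027],4.25)"
```

```text
t 12.22 tcp [592.5  39.3  29.6] [-1.7999e+02 -1.0000e-01  4.3000e+00] F [-0.1 -0.7  0.2] w 0.7 g 0.0
rot units [-0.   -0.02  0.01] slide units after rot [0.071 0.01  0.017] mm [10.7 -0.8 -2.6]
```

The side crop shows the blade flush against the fence with no gap visible. Now the nudge.

>>> play_rows --rows '[{"slide":[0.05,0.005,0.012],"delta_rot":[0,0,0],"fingers":-1},{"slide":[0.012,0,0],"delta_rot":[0,0,0],"fingers":-1},{"slide":[0,0,0],"delta_rot":[0,0,0],"fingers":-1},{"slide":[0,0,0],"delta_rot":[0,0,0],"fingers":-1}]'

```text
time_s: 12.72
tcp_pos: [0.6009, 0.0389, 0.0266]
eef_rot: [-180.0, 0.0, 4.3]
contact_force: [-0.1, 0.5, -0.3]
gripper_width: 0.0005
gripper_force: 0.0
```

>>> play_rows --rows '[{"slide":[0.008,0,0],"delta_rot":[0,0,0],"fingers":-1},{"slide":[0,0,0],"delta_rot":[0,0,0],"fingers":-1},{"slide":[0,0,0],"delta_rot":[0,0,0],"fingers":-1}]'

```text
time_s: 13.1
tcp_pos: [0.6022, 0.039, 0.0266]
eef_rot: [180.0, 0.0, 4.3]
contact_force: [0.5, 0.1, 0.6]
gripper_width: 0.0005
gripper_force: 0.0
```

>>> play_rows --rows '[{"slide":[0.008,0,0],"delta_rot":[0,0,0],"fingers":-1},{"slide":[0,0,0],"delta_rot":[0,0,0],"fingers":-1},{"slide":[0,0,0],"delta_rot":[0,0,0],"fingers":-1}]'

```text
time_s: 13.48
tcp_pos: [0.6034, 0.0391, 0.0266]
eef_rot: [180.0, 0.0, 4.3]
contact_force: [0.5, 0.5, 0.7]
gripper_width: 0.0005
gripper_force: 0.0
```

>>> play_rows --rows '[{"slide":[0.006,0,0],"delta_rot":[0,0,0],"fingers":-1},{"slide":[0,0,0],"delta_rot":[0,0,0],"fingers":-1},{"slide":[0,0,0],"delta_rot":[0,0,0],"fingers":-1}]'

```text
time_s: 13.85
tcp_pos: [0.6039, 0.0391, 0.0265]
eef_rot: [180.0, 0.0, 4.3]
contact_force: [-2.7, -0.2, 2.1]
gripper_width: 0.0006
gripper_force: 1.4
```

>>> play_rows --rows '[{"slide":[0.006,0,0],"delta_rot":[0,0,0],"fingers":-1},{"slide":[0,0,0],"delta_rot":[0,0,0],"fingers":-1},{"slide":[0,0,0],"delta_rot":[0,0,0],"fingers":-1}]'

```text
time_s: 14.22
tcp_pos: [0.6039, 0.039, 0.0264]
eef_rot: [180.0, 0.1, 4.3]
contact_force: [-6.4, 1.0, 4.4]
gripper_width: 0.0001
gripper_force: 3.0
```

>>> play_rows --rows '[{"slide":[-0.03,0,0],"delta_rot":[0,0,0],"fingers":-1},{"slide":[-0.05,0,0],"delta_rot":[0,0,0],"fingers":-1},{"slide":[0,0,-0.3],"delta_rot":[0,0,0],"fingers":-1},{"slide":[0,0,-0.4],"delta_rot":[0,0,0],"fingers":-1},{"slide":[-0.3,0,0],"delta_rot":[0,0,0],"fingers":-0.1},{"slide":[-0.4,0,0],"delta_rot":[0,0,0],"fingers":-0.1},{"slide":[-0.3,0,0],"delta_rot":[0,0,0],"fingers":-0.1}]'

```text
time_s: 15.1
tcp_pos: [0.4414, 0.0267, 0.1315]
eef_rot: [-180.0, -0.0, 4.3]
contact_force: [-0.1, 0.4, 0.5]
gripper_width: 0.0249
gripper_force: 0.0
```

Run:
```python
from m import *
from go import *
go([.5,0,.1],-90+4.25-17)
c=big("top");M=masks(c);s=r.capture("side")
a=c["image"];A=cv2.resize(a[170:270,210:310],(400,400));B=cv2.resize(s["image"][190:290,220:320],(400,400))
cv2.imwrite("pics/g4.png",cv2.convertScaleAbs(np.hstack([A,B]),alpha=1.5))
C=np.array([581.5,36.5]);y=np.radians(4.25);R=np.array([[np.cos(y),-np.sin(y)],[np.sin(y),np.cos(y)]])
for q in (0,.9):
    a=.3-q;print(q,C+R@(np.array([-50,70])+100*np.array([np.sin(a),-np.cos(a)])))
```

```text
t 15.1 tcp [441.4  26.7 131.5] [-1.7997e+02 -3.0000e-02  4.2600e+00] F [-0.1  0.4  0.5] w 24.9 g 0.0
rot units [-1.000e-02  0.000e+00  2.335e+01] slide units after rot [ 0.087 -0.42   0.21 ] mm [ 58.6 -26.7 -31.5]
0 [563.00050899   9.52119502]
0.9 [476.25735295  16.11099885]
```

View pics/g4.png

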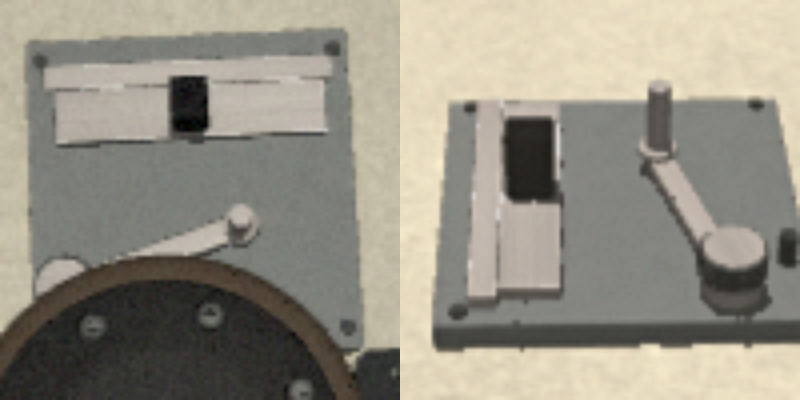

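The straightedge is flush. The post top reads (270.2,223.5) in the top view, which agrees with the model position of (563,9.5). Next I'll check the wrist range for the pinch yaw.

```bash
python3 -c "
from h import *
s=r.get_state();print(s['joints'],s['eef_rot'])
c=r.capture('top');print(ray(c,270.2,223.5,.068))"
```

```text
[ 29.18868093   3.26559707 -35.37860417  -0.07395747 -51.35192024
  65.13480087] [-1.79945970e+02  2.07908829e-02  4.27730451e+00]
[0.56300798 0.00926232 0.068     ]
```

>>> play_rows --rows '[{"slide":[0,0,0],"delta_rot":[0,0,0.995],"fingers":-0.1},{"slide":[0,0,0],"delta_rot":[0,0,0.995],"fingers":-0.1},{"slide":[0,0,0],"delta_rot":[0,0,0.995],"fingers":-0.1},{"slide":[0,0,0],"delta_rot":[0,0,0.995],"fingers":-0.1},{"slide":[0,0,0],"delta_rot":[0,0,0.995],"fingers":-0.1},{"slide":[0,0,0],"delta_rot":[0,0,0.995],"fingers":-0.1},{"slide":[0,0,0],"delta_rot":[0,0,0.995],"fingers":-0.1},{"slide":[0,0,0],"delta_rot":[0,0,0.995],"fingers":-0.1}]'

```text
time_s: 16.25
tcp_pos: [0.4447, 0.0274, 0.1317]
eef_rot: [-180.0, -0.0, -32.4]
contact_force: [-0.2, -0.2, -0.4]
gripper_width: 0.0394
gripper_force: 0.0
```

>>> play_rows --rows '[{"slide":[0,0,0],"delta_rot":[0,0,0.995],"fingers":-0.1},{"slide":[0,0,0],"delta_rot":[0,0,0.995],"fingers":-0.1},{"slide":[0,0,0],"delta_rot":[0,0,0.995],"fingers":-0.1},{"slide":[0,0,0],"delta_rot":[0,0,0.995],"fingers":-0.1},{"slide":[0,0,0],"delta_rot":[0,0,0.995],"fingers":-0.1},{"slide":[0,0,0],"delta_rot":[0,0,0.995],"fingers":-0.1},{"slide":[0,0,0],"delta_rot":[0,0,0.995],"fingers":-0.1},{"slide":[0,0,0],"delta_rot":[0,0,0.995],"fingers":-0.1}]'

```text
time_s: 17.25
tcp_pos: [0.4446, 0.0274, 0.1317]
eef_rot: [-180.0, -0.0, -68.8]
contact_force: [-0.4, -0.2, 0.5]
gripper_width: 0.0395
gripper_force: 0.0
```

```bash
python3 -c "
from go import *
go([.563,.0095,.033],-68.6)"
```

```text
t 17.25 tcp [444.6  27.4 131.7] [-1.7995e+02 -1.0000e-02 -6.8850e+01] F [-0.4 -0.2  0.5] w 39.5 g 0.0
rot units [-0.01 -0.   -0.05] slide units after rot [ 0.399 -0.691  0.658] mm [118.4 -17.9 -98.7]
```

>>> play_rows --rows '[{"slide":[0.13,-0.23,0],"delta_rot":[0,0,0],"fingers":-0.1},{"slide":[0.13,-0.23,0],"delta_rot":[0,0,0],"fingers":-0.1},{"slide":[0.14,-0.23,0],"delta_rot":[0,0,0],"fingers":-0.1},{"slide":[0,0,0],"delta_rot":[0,0,0],"fingers":-0.1},{"slide":[0,0,0.25],"delta_rot":[0,0,0],"fingers":-0.1},{"slide":[0,0,0.25],"delta_rot":[0,0,0],"fingers":-0.1},{"slide":[0,0,0],"delta_rot":[0,0,0],"fingers":-0.1}]'

```text
time_s: 18.12
tcp_pos: [0.5597, 0.0082, 0.0542]
eef_rot: [179.7, 0.0, -68.7]
contact_force: [0.0, -0.2, 0.6]
gripper_width: 0.0393
gripper_force: 0.0
```

```bash
python3 -c "
from go import *
go([.563,.0095,.033],-68.6)"
```

```text
t 18.12 tcp [559.7   8.2  54.2] [ 1.7968e+02  2.0000e-02 -6.8720e+01] F [ 0.  -0.2  0.6] w 39.3 g 0.0
rot units [ 0.07  0.   -0.03] slide units after rot [ 0.    -0.023  0.141] mm [  3.3   1.3 -21.2]
```

>>> play_rows --rows '[{"slide":[0,-0.015,0.1],"delta_rot":[0,0,0],"fingers":-0.1},{"slide":[0,0,0.04],"delta_rot":[0,0,0],"fingers":-0.1},{"slide":[0,0,0],"delta_rot":[0,0,0],"fingers":-0.1}]'

```text
time_s: 18.5
tcp_pos: [0.5641, 0.0098, 0.0358]
eef_rot: [-180.0, -0.0, -68.7]
contact_force: [-0.0, 0.4, 0.0]
gripper_width: 0.0395
gripper_force: 0.0
```

>>> play_rows --rows '[{"slide":[0,0,0],"delta_rot":[0,0,0],"fingers":-1},{"slide":[0,0,0],"delta_rot":[0,0,0],"fingers":-1},{"slide":[0,0,0],"delta_rot":[0,0,0],"fingers":-1},{"slide":[0,0,0],"delta_rot":[0,0,0],"fingers":-1},{"slide":[0,0,0],"delta_rot":[0,0,0],"fingers":-1}]' --squeeze 25

```text
time_s: 19.12
tcp_pos: [0.5641, 0.0097, 0.0358]
eef_rot: [-180.0, -0.0, -68.7]
contact_force: [-0.6, 0.4, 1.9]
gripper_width: 0.0112
gripper_force: 25.0
```

```bash
python3 -c "
from go import *
go([.563,.0095,.033],-68.6)"
```

```text
t 19.12 tcp [564.1   9.7  35.8] [-1.7998e+02 -1.0000e-02 -6.8690e+01] F [-0.6  0.4  1.9] w 11.2 g 25.0
rot units [-0.   -0.   -0.02] slide units after rot [-0.001  0.007  0.019] mm [-1.1 -0.2 -2.8]
```

>>> play_rows --rows '[{"slide":[-0.002,0.05,0],"delta_rot":[0,0,0.9375],"fingers":-1},{"slide":[-0.002,0.05,0],"delta_rot":[0,0,0.9375],"fingers":-1},{"slide":[-0.002,0.05,0],"delta_rot":[0,0,0.9375],"fingers":-1},{"slide":[-0.002,0.05,0],"delta_rot":[0,0,0.9375],"fingers":-1},{"slide":[-0.002,0.05,0],"delta_rot":[0,0,0.9375],"fingers":-1},{"slide":[-0.002,0.05,0],"delta_rot":[0,0,0.9375],"fingers":-1}]'

```text
time_s: 19.88
tcp_pos: [0.5203, 0.003, 0.0359]
eef_rot: [-179.9, -0.0, -94.6]
contact_force: [3.3, -2.8, -0.7]
gripper_width: 0.0114
gripper_force: 25.0
```

>>> play_rows --rows '[{"slide":[-0.002,0.05,0],"delta_rot":[0,0,0.9375],"fingers":-1},{"slide":[-0.002,0.05,0],"delta_rot":[0,0,0.9375],"fingers":-1},{"slide":[-0.002,0.05,0],"delta_rot":[0,0,0.9375],"fingers":-1},{"slide":[-0.002,0.05,0],"delta_rot":[0,0,0.9375],"fingers":-1},{"slide":[-0.002,0.05,0],"delta_rot":[0,0,0.9375],"fingers":-1},{"slide":[0,0,0],"delta_rot":[0,0,0],"fingers":-1},{"slide":[0,0,0],"delta_rot":[0,0,0],"fingers":-1}]'

```text
time_s: 20.75
tcp_pos: [0.4839, 0.0124, 0.0358]
eef_rot: [-180.0, -0.1, -115.9]
contact_force: [1.9, -6.8, 2.2]
gripper_width: 0.0117
gripper_force: 25.0
```

```bash
python3 -c "
from go import *
go([.4763,.0161,.0358],-120.2)
p=r.get_state()['tcp_pos'][:2]*1000-[526.4,102.6];print(np.hypot(*p),.3-np.radians(np.degrees(np.arctan2(p[1],p[0]))+90-4.25))"
```

```text
t 20.75 tcp [483.9  12.4  35.8] [-1.7998e+02 -6.0000e-02 -1.1586e+02] F [ 1.9 -6.8  2.2] w 11.7 g 25.0
rot units [-0.   -0.01  0.95] slide units after rot [0.004 0.056 0.   ] mm [-7.6  3.7 -0. ]
99.70925607245388 0.8150195899176274
```

>>> play_rows --rows '[{"slide":[0.001,0.045,0],"delta_rot":[0,0,0.85],"fingers":-1},{"slide":[0,0,0],"delta_rot":[0,0,0],"fingers":-1},{"slide":[0,0,0],"delta_rot":[0,0,0],"fingers":-1}]'

```text
time_s: 21.12
tcp_pos: [0.4779, 0.0155, 0.0358]
eef_rot: [-180.0, -0.0, -119.7]
contact_force: [1.8, -5.3, 2.3]
gripper_width: 0.0112
gripper_force: 25.0
```

>>> play_rows --rows '[{"slide":[0,0.01,0],"delta_rot":[0,0,0.1],"fingers":-1},{"slide":[0,0,0],"delta_rot":[0,0,0],"fingers":-1},{"slide":[0,0,0],"delta_rot":[0,0,0],"fingers":-1}]'

```text
time_s: 21.5
tcp_pos: [0.4767, 0.0162, 0.0358]
eef_rot: [-180.0, -0.0, -120.2]
contact_force: [1.6, -6.2, 2.2]
gripper_width: 0.0114
gripper_force: 25.0
```

>>> play_rows --rows '[{"slide":[0,0.008,0],"delta_rot":[0,0,0],"fingers":-1},{"slide":[0,0,0],"delta_rot":[0,0,0],"fingers":-1},{"slide":[0,0,0],"delta_rot":[0,0,0],"fingers":-1}]'

```text
time_s: 21.88
tcp_pos: [0.4759, 0.0166, 0.0358]
eef_rot: [-180.0, -0.0, -120.2]
contact_force: [4.3, -8.3, 0.9]
gripper_width: 0.0116
gripper_force: 25.0
```

>>> play_rows --rows '[{"slide":[0,0.008,0],"delta_rot":[0,0,0],"fingers":-1},{"slide":[0,0,0],"delta_rot":[0,0,0],"fingers":-1},{"slide":[0,0,0],"delta_rot":[0,0,0],"fingers":-1}]'

```text
time_s: 22.25
tcp_pos: [0.4755, 0.0169, 0.0359]
eef_rot: [-179.9, -0.0, -120.2]
contact_force: [7.0, -12.2, -1.8]
gripper_width: 0.011
gripper_force: 25.0
```

```bash
python3 -c "
from go import *
go([.4763,.0161,.0358],-120.2)
p=r.get_state()['tcp_pos'][:2]*1000-[526.4,102.6];print(np.hypot(*p),.3-np.radians(np.degrees(np.arctan2(p[1],p[0]))+90-4.25))
c=r.capture('top');s=r.capture('side')
A=cv2.resize(c['image'][170:270,210:310],(400,400));B=cv2.resize(s['image'][190:290,220:340],(400,333));B=np.vstack([B,np.zeros((67,400,3),np.uint8)])
cv2.imwrite('pics/g5.png',cv2.convertScaleAbs(np.hstack([A,B]),alpha=1.5))"
```

```text
t 22.25 tcp [475.5  16.9  35.9] [-1.7990e+02 -2.0000e-02 -1.2015e+02] F [  7.  -12.2  -1.8] w 11.0 g 25.0
rot units [-0.02 -0.    0.01] slide units after rot [ 0.002 -0.007  0.001] mm [ 0.8 -0.8 -0.1]
99.63641287297492 0.9098272517824944
```

View pics/g5.png

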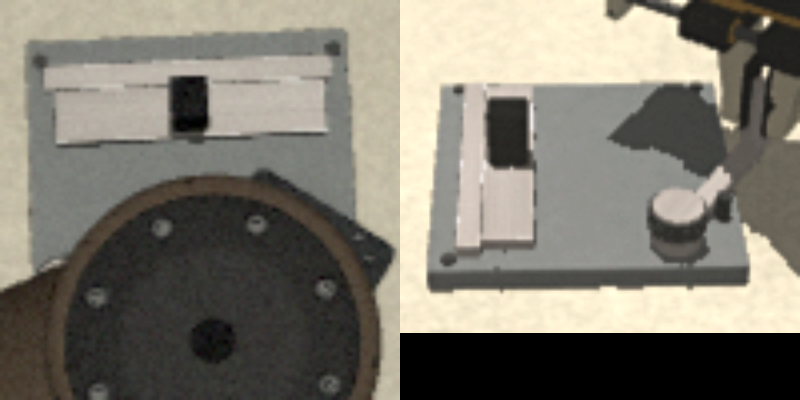

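The arm lies against the stop pin: swing reads about 0.91 rad and the tangential push is about 12 N, against 5.2 N for the spring. The post is held and the straightedge is still flush, so I'm handing in.

```bash
python3 -c "
from plant import r
print(r.close_job())"
```

```text
the job is handed in; nothing more can be done
None
```

The job is handed in at about 22 s: the straightedge lies flush along the fence, about 2.5 mm off centre and released, and the clamp arm is pinched by its post and held against its stop, with the box and bottles left alone.

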